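Close the board holder on a circuit board

TASK

A circuit board lies loose between the jaws of the soldering holder. With the fingertips, press down the orange thumb pad in the middle of the blue sliding jaw to free its brake, keep it pressed and slide the jaw gently along the rail until it is fully home against the red stop, so that the board is closed in between the two jaws, and then let the pad up again so that the brake holds. Do not touch the board itself, do not force the jaw along while its brake is on, and leave the other things on the bench as they are: nothing is to be gripped or lifted.

Things in the scene. Friction and masses are not known exactly. Their poses are not given: they have to be found in the camera images.
- holder: Soldering holder, fixed to the bench: aluminium rail 40 mm wide, 330 mm long, top 32 mm above the bench, on two dark cross feet; a steel stop rod runs beside it at x = +56 mm. Origin on the bench under the rail's centre line; y runs along the rail from the sliding jaw to the fixed jaw, z up, x across. It stands with its y within 0.5 rad of the world's y.
- fixed_jaw (a point): Middle of the upper lip of the dark fixed jaw (90 mm across the rail, 60.5 mm high), at y = 121 mm in the holder's frame, 58.5 mm above the bench. The groove for the board's edge lies below the lip, 4 mm deep.
- jaw (a joint): Sliding jaw along the rail, m: 0 wide open, growing towards the fixed jaw (holder +y), 0.090 against the red stop, where it ends; starts at 0 to 0.045. Blue saddle 64 mm wide, 111 mm long, top 44 mm above the bench, with a dark jaw bar across its front, 60.5 mm high. Brake off: it slides with 1 to 2 N, under 1 N more when it pushes the board. Brake on: it holds against 15 to 25 N.
- pad (a joint): Tip of the orange thumb lever, rad: about 0 at rest, 0.13 fully down (the middle of its pad is then 3.8 mm lower). It pivots on a pin across the saddle's rear, 29 mm behind point pad_top; a spring lifts it and clamps the brake. It yields progressively: a fingertip on the middle takes it to 0.05 with about 10 N, 0.09 with 12 N, fully down with 15 to 18 N. Brake on at 0, off from about 0.05; press to 0.08 or more.
- pad_top (a point): Middle of the orange thumb pad on the saddle's middle; moves with pad and jaw; 56 mm above the bench at rest, 12 mm above the saddle. Its flat top reaches 20 mm from this point in every direction and rises 0.08 rad to the front (fixed jaw's side) at rest, level when pressed; at the front a lip 6 mm thick, 5.5 mm high, to push against. The jaw bar begins 50 mm in front. A pressed fingertip carries the pad along.
- jaw_lip (a point): Middle of the front edge of the sliding jaw bar's upper lip, 58.5 mm above the bench; it moves with the jaw. Below the lip is a groove 4 mm deep for the board's edge, open from 46 to 56.5 mm height.
- stop (a point): Point on the axis of the red stop collar (21 mm in diameter, 14 mm long, on the steel rod beside the rail, 30 mm above the bench), in the face that the blue lug of the sliding jaw comes to rest against.
- board: Loose green circuit board, 80 mm (x, across the rail) by 100 mm (y), 2 mm thick, parts up to 13 mm above its underside, 55 to 90 g. Origin in the middle of its underside. It lies on cross bars 50 mm above the bench, 4 to 14 mm short of its seat in the fixed jaw and up to 0.05 rad askew; the closing jaw pushes it in. Fully in, its origin is at y = 74 to 75 mm in the holder's frame.
- flux_bottle: Small amber flux bottle with a black cap, 34 mm across, 66 mm high, standing beside the rail's rear end on the robot's side. Origin under its middle. Leave alone.
- screwdriver: Screwdriver with a yellow handle, 160 mm long, lying beside the rail on the robot's side. Leave alone.
- tweezers: Dark steel tweezers, about 130 mm long, 6 mm high, lying beside the stop rod. Leave alone.
- solder_spool: Blue solder spool, 64 mm across, 42 mm high, on the left of the mat. Leave alone.
- multimeter: Yellow multimeter lying flat, 185 by 88 mm, 45 mm high over its dial, on the right. Leave alone.
- side_cutters: Side cutters with red handles, about 130 mm long, lying on the right. Leave alone.
- tip_cleaner: Round tin with brass wool, 68 mm across, 24 mm high, on the right near the robot. Leave alone.
- parts_tray: Grey tray of small parts in six compartments, 170 by 110 mm, 30 mm high, on the left. Leave alone.
Things that resemble listed ones, but are neither listed nor needed, are in the scene too. Of the things like the board, leave any that is black; of the rest the larger one is meant.

How it is judged:
On the way, in this order (a step that is already met when the one before it is completed fails the run):
1. the thumb pad is pressed down so that the brake is off (lever tipped over 0.05 rad) with the jaw still well short of the stop (value of joint pad above 0.05 rad and value of joint jaw below 0.06 m), for 0.1 s.
2. the jaw is slid home to the stop (within 2.5 mm), the board pushed into the fixed jaw (value of joint jaw above 0.0875 m and y of board in the frame of holder above 0.0725 m and z of board in the frame of holder between 0.047 and 0.053 m and angle between the y axis of board and the y axis of holder, either way round below 0.03 rad), for 0.2 s.
At the end, for the whole second after the job is handed in: The sliding jaw rests against the red stop (within 2.5 mm), the thumb pad is up again (lever within 0.03 rad of rest) so that the brake holds, and the board lies flat and straight (within 0.03 rad) between the two jaws, its middle at least 72.5 mm along the rail in the holder's frame; all at rest (all of step 2 and value of joint pad below 0.03 rad and value of joint jaw below 0.092 m and velocity of joint jaw between -0.005 and 0.005 m/s and linear speed of board below 0.01 m/s); the robot touches nothing.
It fails at once if the gripper or arm touches the circuit board (contact force between any of the fingers, the arm and board above 0.3 N).
It fails at once if the board is lifted or tipped (z of board in the frame of holder above 0.058 m or angle between board's own z axis and vertical above 0.15 rad).
It fails at once if the jaw is forced along with its brake on (pad up) (value of joint pad below 0.01 rad and (velocity of joint jaw above 0.015 m/s or velocity of joint jaw below -0.015 m/s)).
It fails at once if the jaw is slammed along (faster than 0.25 m/s) (velocity of joint jaw above 0.25 m/s).
It fails at once if another thing on the bench is moved by more than 15 mm or lifted (distance of any of flux_bottle, screwdriver, tweezers, solder_spool, multimeter, side_cutters, tip_cleaner, parts_tray from where it was at the start of the episode above 0.015 m).
It also fails if it takes over 35 s, if anything falls off the work surface, if the arm or the gripper's body presses on something with over 40 N, if the wrist force passes 120 N, or if a joint passes its speed limit or range.

ROBOT

A 6-joint arm with a two-finger parallel gripper is mounted at the origin on the work surface. World frame = base frame: x ahead of the robot, y to its left, z up, the work surface at z = 0. Lengths are in m, angles in rad, forces in N, time in s.
With the tool pointing down it reaches from about 0.375 to 0.975 m from the base axis. Payload 3.8 kg.
Tool frame: the origin (TCP) lies at the centre of the arm's flange, where the gripper is bolted on; the fingertips stand 166 mm ahead of it and the grasp point (between the pads) lies 147 mm ahead of it; x points along the fingers, y is the direction in which the jaws open and shut, and the axes are right-handed (so a half turn about x gives the same grasp; the last joint's range is limited). The gripper opens to 88 mm and grips with 3 to 60 N. Pads are 18 mm wide; open, the fingers measure 123 mm over their backs; the gripper's body (75 mm by 187 mm) begins 45 mm behind the grasp point.
Start: joints at [1.224, 0.264, 1.604, -0, 1.274, -0.037], TCP at [0.206, 0.643, 0.405] pointing down, gripper open.
Joint ranges: [-2.63, 2.63], [-0.94, 2.18], [0.31, 2.57], [-1.31, 4.45], [0, 2.66], [-2.55, 2.55]. Speed limits (rad/s): [2.57, 2.57, 3.14, 3.14, 3.14, 3.14].

INTERFACE

Orientations are given as a rotation vector (axis times angle).
In Python, from plant import r gives the robot as it stands.
- The arm moves only by the tool move_arm, never from a script. Its argument "series" is a list of rows, each a list of 2 entries, a list of its own where there are three numbers: the shift along the tool's x, y, z in m, then the turn about the tool's x in rad. A call has 1 to 10 rows; each row is the pose to reach, as a shift and turn from the pose measured when the call began, along the tool's axes at that moment; what a row does not reach only later rows make up. A row lasts 1/12 s, in which the tool goes at most 41.7 mm and 7.16 degrees, less where a joint would pass 70% of its speed; a pose out of reach is approached as far as the arm can. A call with a gripper value outside its range is refused whole. "grip" is the opening, from -1 (shut) to 1 (fully open), set as the call begins (left out, the last holds). The fingers move at their own pace and stop on an object; "force" is the grip in N (left out, the last holds). Time passes only in rows, so rows that repeat a pose let the fingers close. It gives the time, the measured TCP pose, the force and the opening at its end, in the units of the state.
- r.read_state(): the state, without advancing time (a new reading comes with each control period).
- r.grab_frame(name): name is "side" or "top" or "wrist"; returns (picture, depth): 420x560x3 uint8, red, green, blue; 420x560 float32, m along the optical axis (not along the pixel's ray), 0 where there is no reading.
- r.camera_model(name): a dict with "K" (3x3 intrinsics, pixels), "xyz" and "attitude" of the camera in the world. Camera axes: x right, y down, z forward; pixel columns grow to the right and rows downward; lengths in m; the calibration is good to about 2 mm. A picture is of the moment at which its call begins: read the wrist's pose just before it. camera_model takes no time and is no camera call; for the wrist camera it gives the pose at the moment of the call.
- r.hand_in(): hands the job in, once; it reports no verdict.
The state is a dict: "t": time; "qpos": joint angles; "qd": joint speeds; "joint_torque": joint torques, N m; "tool_pos": TCP position; "ee_rot": TCP orientation; "wrist_force": force on the tool from outside, world axes, zero at the start; "wrist_torque": the same for the moment, N m; "gripper_width": finger opening in m.
Only numpy, scipy, OpenCV 4.12 (cv2) and the standard library are available. Lean on these libraries where they do the work, as an engineer would, in place of code of your own. Each camera call takes 0.05 s, during which the arm holds its last target. There are 200 camera calls.

## Working session

There is one attempt and no reset: what is moved stays moved. The work goes in short steps, Python scripts to look and compute and a tool call to move; the robot and the scene stay as the last step left them, time stands still between calls to the robot, and variables do not carry over. Pictures are saved under pics/ and viewed, about 8 in all and at most 12, crops included, and the job is handed in when it is done.

Besides the shell and the picture viewer there is one more tool, called after "Request:" as name(argument=value, ...), one argument or row to a line, values as JSON. move_arm: Moves the arm, as the interface text tells. Its arguments: {"type":"object","properties":{"series":{"type":"array","items":{"type":"array"}},"grip":{"type":"number"},"force":{"type":"number"}},"required":["series"]}

```bash
mkdir -p pics; ls; python3 - <<'E'
from plant import r
import cv2,numpy as np
s=r.read_state();print(s)
for n in("top","side"):
    p,d=r.grab_frame(n);np.savez(f"{n}0.npz",p=p,d=d,**{k:np.array(v) for k,v in r.camera_model(n).items()})
    cv2.imwrite(f"pics/{n}0.png",cv2.resize(p[:,:,::-1],(784,588)))
    print(r.camera_model(n))
E
```

```text
pics
{'t': 0.0, 'qpos': array([ 1.22410807e+00,  2.64761821e-01,  1.60531421e+00,  2.52151204e-05,
        1.27365615e+00, -3.69205303e-02]), 'qd': array([ 0.0002135 ,  0.00051539, -0.00374064, -0.0007997 ,  0.00012714,
       -0.00058853]), 'joint_torque': array([-3.24620469e-04, -5.02099335e+01, -3.56878459e+01,  7.27708242e-02,
        2.93355575e-02, -1.95561656e-04]), 'tool_pos': array([0.20566942, 0.64257387, 0.40341404]), 'ee_rot': array([ 0.24148382,  1.55752044, -0.24478674]), 'wrist_force': array([-0.52045955,  0.06138501, -0.10480295]), 'wrist_torque': array([-0.03062999,  0.02438914,  0.03629658]), 'gripper_width': 0.08814148763600478}
{'K': array([[435.23867391,   0.        , 283.19591855],
       [  0.        , 435.23867391, 206.7686424 ],
       [  0.        ,   0.        ,   1.        ]]), 'xyz': array([0.40363755, 0.00968977, 1.50590173]), 'attitude': array([-2.20830601,  2.18726377, -0.08137868])}
{'K': array([[480.83318134,   0.        , 283.04585245],
       [  0.        , 480.83318134, 212.88570542],
       [  0.        ,   0.        ,   1.        ]]), 'xyz': array([ 0.44328034, -1.01356939,  0.91206175]), 'attitude': array([-2.2656725 ,  0.05800657, -0.03391776])}
```

View pics/top0.png

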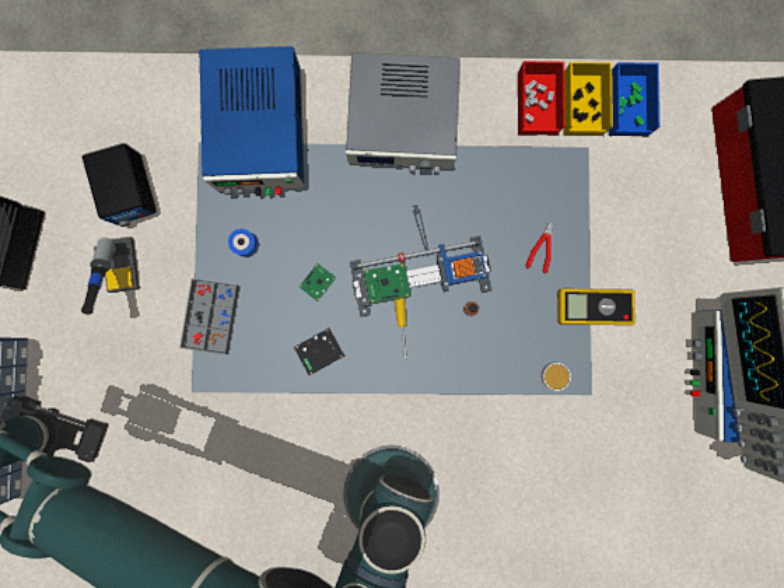

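View pics/side0.png

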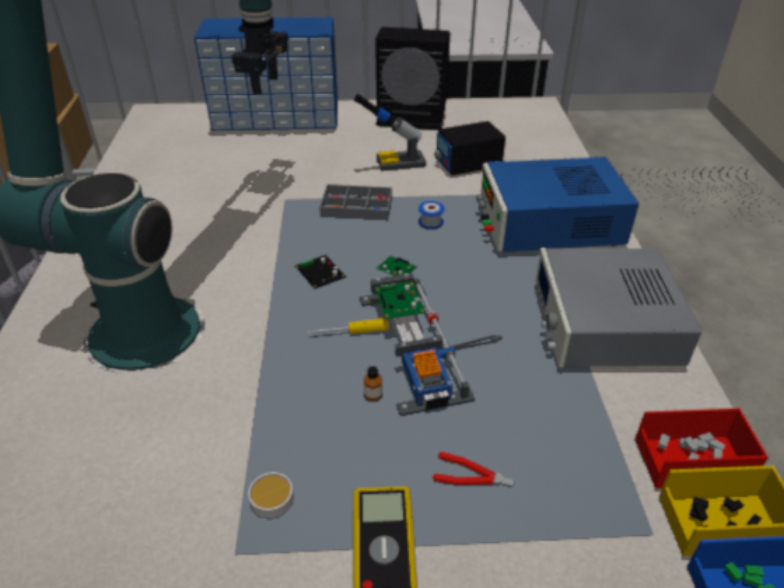

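The board in the holder is at top-view (387,283), the orange pad at (465,267), the red stop at (401,257) and the flux bottle at (472,309). There are two other boards: the black one at (320,350) and a smaller green one at (317,282). The larger green one, already in the jaws, is the one meant. Next I measure the pad and the rail.

```bash
cat > h.py <<'E'
import numpy as np,cv2
from scipy.spatial.transform import Rotation as R
def load(f): return dict(np.load(f))
def grab(r,n,f):
    m=r.camera_model(n);p,d=r.grab_frame(n);np.savez(f,p=p,d=d,**m);return load(f)
def pts(D):
    v,u=np.mgrid[:420,:560];K=D['K'];z=D['d']
    c=np.stack([(u-K[0,2])/K[0,0]*z,(v-K[1,2])/K[1,1]*z,z],-1)
    return c@R.from_rotvec(D['attitude']).as_matrix().T+D['xyz']
def hsv(D): return cv2.cvtColor(D['p'],cv2.COLOR_RGB2HSV)
def toolshift(s,target): # world target -> tool axes shift
    return R.from_rotvec(s['ee_rot']).as_matrix().T@(np.array(target)-s['tool_pos'])
E
python3 - <<'E'
from h import *
from plant import r
s=r.read_state();print("toolaxes\n",R.from_rotvec(s['ee_rot']).as_matrix().round(3))
D=load('top0.npz');P=pts(D);H=hsv(D);sub=np.zeros((420,560),bool);sub[175:225,245:355]=1
h,sa,v=H[...,0],H[...,1],H[...,2]
def show(n,m):
    m=m&sub&(P[...,2]>.02);q=P[m];print(n,len(q),np.median(q,0).round(4));return q
o=show('orange',(h<14)&(h>5)&(sa>180)&(v>150)&(np.arange(560)[None]>310)&(np.arange(420)[:,None]<207))
b=show('board',(h>45)&(h<80)&(sa>100)&(P[...,2]>.04))
bl=show('blue',(h>100)&(h<120)&(sa>120))
rd=show('red',((h<4)|(h>175))&(sa>150)&(np.arange(560)[None]<310))
for q in (o,b,bl):
    c,(w,hh),a=cv2.minAreaRect(q[:,:2].astype(np.float32));print(np.round(c,4),w.round(4),hh.round(4),a)
w=show('rail',(sa<40)&(v>190)&(abs(P[...,2]-.032)<.01))
print(np.polyfit(w[:,1],w[:,0],1))
d=np.median(o,0)-np.median(b,0);print(np.arctan2(d[0],-d[1]))
cv2.imwrite('pics/crop.png',cv2.resize(D['p'][165:235,240:365,::-1],None,fx=6,fy=6,interpolation=cv2.INTER_CUBIC))
E
```

```text
toolaxes
 [[-0.001  0.305  0.952]
 [-0.002  0.952 -0.305]
 [-1.    -0.002 -0.   ]]
orange 124 [ 0.5453 -0.1703  0.0574]
board 566 [0.5062 0.0135 0.0518]
blue 253 [ 0.5477 -0.151   0.0437]
red 11 [ 0.5698 -0.0195  0.0357]Traceback (most recent call last):
  File "<stdin>", line 13, in <module>
AttributeError: 'float' object has no attribute 'round'
```

Request:
move_arm(
  series=[
    [[0.08, -0.672, 0.572], 1.05],
    [[0.08, -0.672, 0.572], 1.05],
    [[0.08, -0.672, 0.572], 1.05],
    [[0.08, -0.672, 0.572], 1.05],
    [[0.08, -0.672, 0.572], 1.05],
    [[0.08, -0.672, 0.572], 1.05],
    [[0.08, -0.672, 0.572], 1.05],
    [[0.08, -0.672, 0.572], 1.05],
    [[0.08, -0.672, 0.572], 1.05],
    [[0.08, -0.672, 0.572], 1.05],
  ],
  grip=-1,
  force=20,
)

```text
t: 0.93
tool_pos: [0.3654, 0.2579, 0.3667]
ee_rot: [1.052, 1.3, -1.055]
wrist_force: [0.9, 0.5, -0.6]
gripper_width: 0.0236
```

```bash
python3 - <<'E'
from h import *
from plant import r
s=r.read_state();M=R.from_rotvec(s['ee_rot']).as_matrix();print(s['tool_pos'],M.round(3),s['qpos'].round(2))
yaw=np.arctan2(M[1,1],M[0,1]);print('shift',toolshift(s,[.545,-.17,.32]).round(3),'turn',yaw-.21)
D=load('top0.npz');P=pts(D);H=hsv(D);h,sa,v=H[...,0],H[...,1],H[...,2]
w=(sa<40)&(v>190)&(abs(P[...,2]-.032)<.01);w[:,:285]=0;w[:,325:]=0;w[:175]=0;w[225:]=0
q=P[w];print(len(q),np.polyfit(q[:,1],q[:,0],1),q.mean(0))
E
```

```text
[0.36544599 0.25787919 0.36671016] [[-0.001  0.978  0.208]
 [-0.002  0.208 -0.978]
 [-1.    -0.001  0.002]] [ 0.56 -0.15  2.11 -0.    1.18  0.35]
shift [0.047 0.087 0.456] turn -0.0007596129509813976
178 [-0.12753331  0.52021166] [ 0.53017039 -0.0780873   0.03191948]
```

Request:
move_arm(
  series=[
    [[0.047, 0.087, 0.456], 0],
    [[0.047, 0.087, 0.456], 0],
    [[0.047, 0.087, 0.456], 0],
    [[0.047, 0.087, 0.456], 0],
    [[0.047, 0.087, 0.456], 0],
    [[0.047, 0.087, 0.456], 0],
    [[0.047, 0.087, 0.456], 0],
    [[0.047, 0.087, 0.456], 0],
    [[0.047, 0.087, 0.456], 0],
    [[0.047, 0.087, 0.456], 0],
  ],
)

```text
t: 1.77
tool_pos: [0.5254, -0.1248, 0.325]
ee_rot: [1.052, 1.3, -1.056]
wrist_force: [1.4, 0.3, 0.5]
gripper_width: 0.0005
```

Request:
move_arm(
  series=[
    [[0, 0.0, 0.04], 0],
    [[0, 0, 0.055], 0],
    [[0, 0, 0.055], 0],
    [[0, 0, 0.055], 0],
  ],
)

```text
t: 2.1
tool_pos: [0.5365, -0.179, 0.3245]
ee_rot: [1.054, 1.302, -1.058]
wrist_force: [0.5, -0.2, 0.1]
gripper_width: 0.0006
```

```bash
python3 - <<'E'
from h import *
from plant import r
s=r.read_state();M=R.from_rotvec(s['ee_rot']).as_matrix();print(s['tool_pos'],M.round(3),s['gripper_width'],s['wrist_force'])
D=grab(r,'wrist','w1.npz');print(D['xyz'],R.from_rotvec(D['attitude']).as_matrix().round(2))
cv2.imwrite('pics/w1.png',D['p'][:,:,::-1])
E
```

```text
[ 0.536481   -0.17903733  0.32448714] [[-0.003  0.979  0.205]
 [-0.001  0.205 -0.979]
 [-1.    -0.003  0.   ]] 0.0006221577199721662 [ 0.4610603  -0.16617884  0.1477955 ]
[ 0.51888097 -0.09582356  0.30370205] [[ 0.98  0.19  0.06]
 [ 0.21 -0.93 -0.32]
 [-0.    0.32 -0.95]]
```

View pics/w1.png

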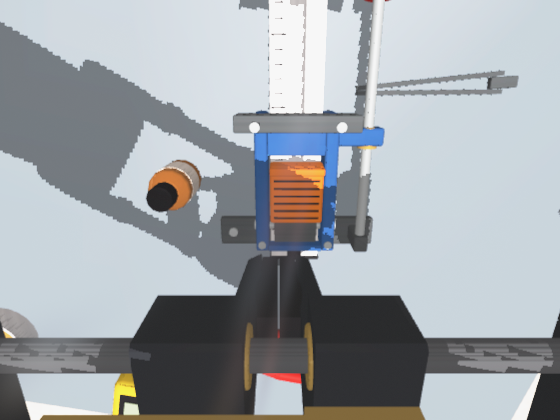

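The orange pad spans about (272–324, 163–222). The dark jaw bar is at row 123, the lug at (372,137) on the rod, and the bottle at (172,187), clear of the pad. Now I measure the pad centre and the rail direction.

```bash
python3 - <<'E'
from h import *
D=load('w1.npz');P=pts(D);H=hsv(D);h,sa,v=H[...,0],H[...,1],H[...,2];Z=P[...,2]
o=(h<16)&(h>3)&(sa>150)&(Z>.045)&(Z<.075);o[:, :255]=0;o[:,345:]=0;o[240:]=0
q=P[o];print('pad n',len(q),q.mean(0).round(4))
# rail edges: white, z~.032
w=(sa<60)&(v>150)&(abs(Z-.032)<.006);w[115:]=0;w[:,260:335]&=1;w[:,:260]=0;w[:,335:]=0
rows=[P[i][w[i]] for i in range(10,105)]
mid=np.array([(a[0]+a[-1])/2 for a in rows if len(a)>20]);wd=np.mean([np.linalg.norm(a[0]-a[-1]) for a in rows if len(a)>20])
f=np.polyfit(mid[:,1],mid[:,0],1);print('rail',f,wd,mid.mean(0)); 
bl=(h>100)&(h<125)&(sa>120)&(abs(Z-.044)<.005);bl[:110]=0;bl[260:]=0;c=cv2.minAreaRect(P[bl][:,:2].astype(np.float32));print('saddle',c)
b=(v<110)&(sa<60)&(abs(Z-.0595)<.004);b[:105]=0;b[140:]=0
l=P[b];print('bar',len(l),cv2.minAreaRect(l[:,:2].astype(np.float32)))
for a in(np.arctan(-f[0]),):
    ex=np.array([np.cos(a),np.sin(a)]);ey=np.array([-np.sin(a),np.cos(a)])
    X,Y=q[:,:2]@ex,q[:,:2]@ey
    print('a',a,'pad x',np.percentile(X,[1,99]),'y',np.percentile(Y,[1,99]))
    for y0 in np.arange(Y.min(),Y.max(),.004):
        k=abs(Y-y0)<.002;print(round(y0,3),k.sum(),q[k,2].mean().round(4))
    print('bar y',np.percentile(l[:,:2]@ey,[1,99]),'x',np.percentile(l[:,:2]@ex,[1,99]));T=load('top0.npz');print('rail mid x',mid[:,:2].mean(0)@ex)
E
```

```text
pad n 2293 [ 0.5461 -0.1662  0.0561]Traceback (most recent call last):
  File "<stdin>", line 6, in <module>
numpy._core._exceptions._UFuncOutputCastingError: Cannot cast ufunc 'bitwise_and' output from dtype('int64') to dtype('bool') with casting rule 'same_kind'
```

```bash
python3 - <<'E'
from h import *
D=load('w1.npz');P=pts(D);H=hsv(D);h,sa,v=H[...,0],H[...,1],H[...,2];Z=P[...,2]
o=(h<16)&(h>3)&(sa>150)&(Z>.045)&(Z<.075);o[:, :255]=0;o[:,345:]=0;o[240:]=0
q=P[o]
w=(sa<60)&(v>150)&(abs(Z-.032)<.006);w[115:]=0;w[:,:260]=0;w[:,335:]=0
rows=[P[i][w[i]] for i in range(10,105)];rows=[a for a in rows if len(a)>20]
mid=np.array([(a[0]+a[-1])/2 for a in rows]);wd=np.mean([np.linalg.norm(a[0]-a[-1]) for a in rows])
f=np.polyfit(mid[:,1],mid[:,0],1);print('rail',f,wd,mid.mean(0))
bl=(h>100)&(h<125)&(sa>120)&(abs(Z-.044)<.005);bl[:110]=0;bl[260:]=0;print('saddle',cv2.minAreaRect(P[bl][:,:2].astype(np.float32)))
b=(v<110)&(sa<60)&(abs(Z-.0595)<.004);b[:105]=0;b[140:]=0
l=P[b];print('bar',len(l),cv2.minAreaRect(l[:,:2].astype(np.float32)))
a=np.arctan(-f[0]);ex=np.array([np.cos(a),np.sin(a)]);ey=np.array([-np.sin(a),np.cos(a)])
X,Y=q[:,:2]@ex,q[:,:2]@ey
print('a',a,'pad x',np.percentile(X,[1,99]),'y',np.percentile(Y,[1,99]),'rail x',mid[:,:2].mean(0)@ex)
for y0 in np.arange(Y.min(),Y.max(),.004):
    k=abs(Y-y0)<.002;print(round(y0,3),k.sum(),q[k,2].mean().round(4))
print('bar y',np.percentile(l[:,:2]@ey,[1,99]),'x',np.percentile(l[:,:2]@ex,[1,99]))
E
```

```text
rail [-0.20538874  0.51260575] 0.03932985444400836 [ 0.52774742 -0.07372202  0.03124741]
saddle ((0.5637466907501221, -0.1684820055961609), (0.09549220651388168, 0.09584952890872955), 11.970109939575195)
bar 2 ((0.5104498863220215, -0.12215382605791092), (0.0005722167552448809, 0.0), 106.43399047851562)
a 0.2025716340435725 pad x [0.48290786 0.5214201 ] y [-0.29668458 -0.25217023] rail x 0.5021242091306224
-0.298 69 0.0538
-0.294 158 0.0543
-0.29 206 0.0545
-0.286 194 0.0549
-0.282 163 0.0551
-0.278 208 0.0556
-0.274 223 0.0559
-0.27 165 0.0562
-0.266 186 0.0566
-0.262 141 0.0568
-0.258 137 0.0627
-0.254 442 0.0565
bar y [-0.2226324  -0.22207361] x [0.47541282 0.47546003]
```

Request:
move_arm(
  series=[
    [[0.04, 0.013, -0.01], 0],
    [[0.075, 0.013, -0.01], 0],
    [[0.0925, 0.013, -0.01], 0],
    [[0.0925, 0.013, -0.01], 0],
    [[0.0925, 0.013, -0.01], 0],
  ],
)

```text
t: 2.57
tool_pos: [0.5459, -0.1639, 0.2311]
ee_rot: [1.051, 1.306, -1.056]
wrist_force: [0.0, -0.4, 0.6]
gripper_width: 0.0007
```

```bash
cat > st.py <<'E'
from h import *
from plant import r
s=r.read_state();M=R.from_rotvec(s['ee_rot']).as_matrix();a=.2035
tip=s['tool_pos']+.166*M[:,0];ex=np.array([np.cos(a),np.sin(a),0]);ey=np.array([-np.sin(a),np.cos(a),0])
F=s['wrist_force'];print('t',s['t'],'tip rail x,y,z rel pad start',(tip@ex-.5021).round(4),(tip@ey+.2775).round(4),tip[2].round(4),'F x,y,z',(F@ex).round(1),(F@ey).round(1),F[2].round(1))
print('tool axes in rail frame: x',(M[:,0]@ex).round(4),(M[:,0]@ey).round(4),'yawerr',(np.arctan2(M[1,1],M[0,1])-a).round(4),'qd',abs(s['qd']).max().round(4))
E
python3 st.py
```

```text
t 2.5667 tip rail x,y,z rel pad start -0.0015 0.0069 0.0651 F x,y,z -0.1 -0.4 0.6
tool axes in rail frame: x -0.0055 0.0015 yawerr 0.0067 qd 0.0422
```

Request:
move_arm(
  series=[
    [[0.003, 0.001, 0.003], -0.005],
    [[0.006, 0.001, 0.003], -0.005],
    [[0.008, 0.001, 0.003], -0.005],
    [[0.009, 0.001, 0.003], -0.005],
    [[0.01, 0.001, 0.003], -0.005],
    [[0.01, 0.001, 0.003], -0.005],
  ],
)

```text
t: 3.07
tool_pos: [0.5479, -0.1662, 0.2222]
ee_rot: [1.049, 1.307, -1.052]
wrist_force: [-1.4, 4.3, 6.5]
gripper_width: 0.0007
```

```bash
python3 st.py
```

```text
t 3.0667 tip rail x,y,z rel pad start 0.0002 0.0044 0.0562 F x,y,z -0.5 4.5 6.5
tool axes in rail frame: x -0.0039 0.0022 yawerr 0.0111 qd 0.0041
```

Request:
move_arm(
  series=[
    [[0.002, 0, -0.0005], 0],
    [[0.003, 0, -0.001], 0],
    [[0.004, 0, -0.001], 0],
    [[0.005, 0, -0.001], 0],
    [[0.005, 0, -0.001], 0],
  ],
)

```text
t: 3.48
tool_pos: [0.5479, -0.1658, 0.2192]
ee_rot: [1.048, 1.306, -1.052]
wrist_force: [-5.6, -0.1, 11.3]
gripper_width: 0.0005
```

```bash
python3 st.py
```

```text
t 3.4833 tip rail x,y,z rel pad start 0.0004 0.0045 0.0532 F x,y,z -5.5 1.0 11.3
tool axes in rail frame: x -0.0036 0.001 yawerr 0.0111 qd 0.0033
```

Request:
move_arm(
  series=[
    [[0.002, -0.0005, 0], 0],
    [[0.003, -0.001, 0], 0],
    [[0.0032, -0.001, -0.001], 0],
    [[0.0032, -0.001, -0.001], 0],
  ],
)

```text
t: 3.82
tool_pos: [0.5476, -0.166, 0.2187]
ee_rot: [1.048, 1.303, -1.051]
wrist_force: [-3.4, -1.3, 10.8]
gripper_width: 0.0005
```

```bash
python3 st.py
```

```text
t 3.8167 tip rail x,y,z rel pad start 0.0004 0.004 0.0527 F x,y,z -3.6 -0.6 10.8
tool axes in rail frame: x -0.0013 -0.0018 yawerr 0.0114 qd 0.0039
```

Request:
move_arm(
  series=[
    [[0.003, 0, -0.002], 0],
    [[0.0035, 0, -0.004], 0],
    [[0.0035, 0, -0.007], 0],
    [[0.0035, 0, -0.01], 0],
    [[0.0035, 0, -0.013], 0],
    [[0.0035, 0, -0.016], 0],
    [[0.0035, 0, -0.018], 0],
    [[0.0035, 0, -0.02], 0],
    [[0.0035, 0, -0.02], 0],
  ],
)

```text
t: 4.57
tool_pos: [0.5437, -0.1474, 0.2182]
ee_rot: [1.046, 1.3, -1.051]
wrist_force: [-7.3, -1.6, 15.5]
gripper_width: 0.0003
```

```bash
python3 st.py;python3 - <<'E'
from h import *
from plant import r
D=grab(r,'wrist','w2.npz')
cv2.imwrite('pics/w2.png',D['p'][:,:,::-1])
E
```

```text
t 4.5667 tip rail x,y,z rel pad start 0.0005 0.0225 0.0522 F x,y,z -7.4 -0.1 15.5
tool axes in rail frame: x -0.0006 -0.0044 yawerr 0.0117 qd 0.0035
```

View pics/w2.png

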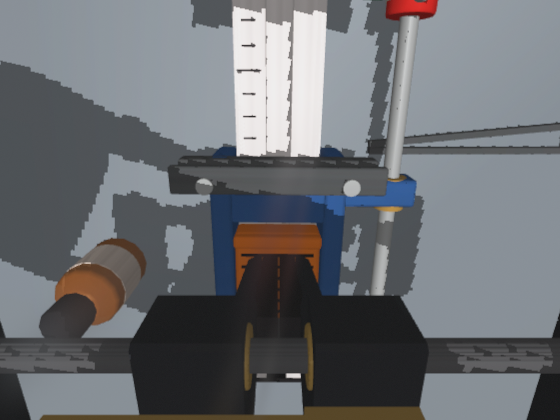

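The jaw travels with the finger, which is still behind the pad lip at (278,230). The lug is at (405,190) and the red collar at (410,8). I measure the remaining gap.

```bash
python3 - <<'E'
from h import *
a=.2035;ex=np.array([np.cos(a),np.sin(a),0]);ey=np.array([-np.sin(a),np.cos(a),0])
D=load('w2.npz');P=pts(D);H=hsv(D);h,sa,v=H[...,0],H[...,1],H[...,2];Z=P[...,2]
red=((h<4)|(h>176))&(sa>150)&(Z>.01)&(Z<.05);red[60:]=0
lug=(h>95)&(h<125)&(sa>120)&(Z>.01)&(Z<.06);lug[:,:390]=0;lug[:,420:]=0
for n,m in(('red',red),('lug',lug)):
    q=P[m];print(n,len(q),np.percentile(q@ey,[1,5,50,95,99]).round(4),np.median(q@ex).round(4),np.median(q[:,2]).round(4))
# board near edge via top cam from start
T=load('top0.npz');Q=pts(T);H=hsv(T);h,sa=H[...,0],H[...,1];m=(h>45)&(h<80)&(sa>100)&(Q[...,2]>.04);m[:175]=0;m[225:]=0;m[:,:245]=0;m[:,355:]=0
print('board y',np.percentile(Q[m]@ey,[1,99]).round(4))
E
```

```text
red 812 [-0.1413 -0.1411 -0.1392 -0.1363 -0.1357] 0.5541 0.0373
lug 645 [-0.2244 -0.2236 -0.2176 -0.2121 -0.2116] 0.5622 0.0372
board y [-0.1378 -0.0415]
```

Request:
move_arm(
  series=[
    [[0.003, -0.001, -0.003], 0],
    [[0.003, -0.0015, -0.006], 0],
    [[0.003, -0.0015, -0.01], 0],
    [[0.003, -0.0015, -0.014], 0],
    [[0.003, -0.0015, -0.018], 0],
    [[0.003, -0.0015, -0.022], 0],
    [[0.003, -0.0015, -0.026], 0],
    [[0.003, -0.0015, -0.029], 0],
    [[0.003, -0.0015, -0.031], 0],
    [[0.003, -0.0015, -0.031], 0],
  ],
)

```text
t: 5.45
tool_pos: [0.5369, -0.1182, 0.2182]
ee_rot: [1.046, 1.296, -1.05]
wrist_force: [-3.4, -0.9, 13.9]
gripper_width: 0.0006
```

```bash
python3 st.py
```

```text
t 5.45 tip rail x,y,z rel pad start 0.0003 0.0521 0.0522 F x,y,z -3.5 -0.2 13.9
tool axes in rail frame: x 0.0027 -0.0072 yawerr 0.012 qd 0.0059
```

Request:
move_arm(
  series=[
    [[0.003, -0.001, -0.003], 0],
    [[0.003, -0.001, -0.006], 0],
    [[0.003, -0.001, -0.01], 0],
    [[0.003, -0.001, -0.014], 0],
    [[0.003, -0.001, -0.018], 0],
    [[0.003, -0.001, -0.022], 0],
    [[0.003, -0.001, -0.026], 0],
    [[0.003, -0.001, -0.029], 0],
    [[0.003, -0.001, -0.031], 0],
    [[0.003, -0.001, -0.031], 0],
  ],
)

```text
t: 6.28
tool_pos: [0.5303, -0.0887, 0.2181]
ee_rot: [1.045, 1.292, -1.049]
wrist_force: [-5.1, -1.0, 15.8]
gripper_width: 0.0006
```

```bash
python3 st.py;python3 - <<'E'
from h import *
from plant import r
D=grab(r,'wrist','w3.npz')
cv2.imwrite('pics/w3.png',D['p'][:,:,::-1])
a=.2035;ey=np.array([-np.sin(a),np.cos(a),0])
P=pts(D);H=hsv(D);h,sa,v=H[...,0],H[...,1],H[...,2];Z=P[...,2]
red=((h<4)|(h>176))&(sa>150)&(Z>.01)&(Z<.05);red[200:]=0;red[:,:360]=0
lug=(h>95)&(h<125)&(sa>120)&(Z>.01)&(Z<.06);lug[:,:390]=0;lug[:,420:]=0
for n,m in(('red',red),('lug',lug)): print(n,m.sum(),np.percentile(P[m]@ey,[1,5,50,95,99]).round(4))
E
```

```text
t 6.2833 tip rail x,y,z rel pad start 0.0002 0.0818 0.0522 F x,y,z -5.2 0.0 15.8
tool axes in rail frame: x 0.0053 -0.0096 yawerr 0.0124 qd 0.0059
red 941 [-0.1403 -0.1398 -0.1311 -0.1272 -0.1271]
lug 647 [-0.165  -0.1643 -0.1582 -0.1528 -0.1523]
```

View pics/w3.png

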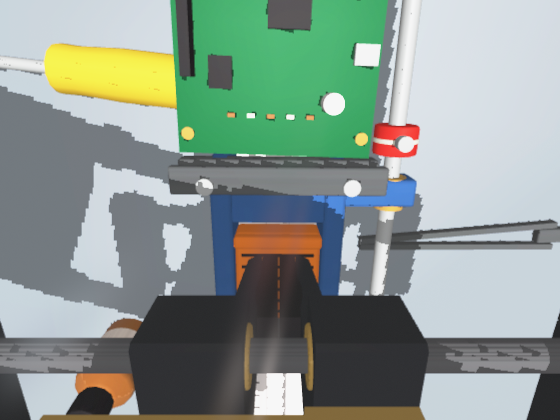

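The board's rear edge is at the bar (row 157). About 11 mm is left between the lug (405,182) and the collar (395,155), so I close it slowly.

Request:
move_arm(
  series=[
    [[0.003, -0.001, -0.002], 0],
    [[0.003, -0.001, -0.004], 0],
    [[0.003, -0.001, -0.006], 0],
    [[0.003, -0.001, -0.008], 0],
    [[0.003, -0.001, -0.01], 0],
    [[0.003, -0.001, -0.012], 0],
    [[0.003, -0.001, -0.013], 0],
    [[0.003, -0.001, -0.014], 0],
    [[0.003, -0.001, -0.014], 0],
    [[0.003, -0.001, -0.014], 0],
  ],
)

```text
t: 7.17
tool_pos: [0.5275, -0.077, 0.2181]
ee_rot: [1.043, 1.288, -1.048]
wrist_force: [-4.7, -5.8, 14.0]
gripper_width: 0.0008
```

```bash
python3 st.py
```

```text
t 7.1667 tip rail x,y,z rel pad start 0.0003 0.0932 0.0521 F x,y,z -5.8 -4.7 14.0
tool axes in rail frame: x 0.0077 -0.0139 yawerr 0.0132 qd 0.0017
```

Request:
move_arm(
  series=[
    [[0.003, -0.001, -0.003], 0],
    [[0.003, -0.001, -0.004], 0],
    [[0.003, -0.001, -0.004], 0],
    [[0.003, -0.001, -0.004], 0],
  ],
)

```text
t: 7.5
tool_pos: [0.5271, -0.0754, 0.2181]
ee_rot: [1.04, 1.282, -1.047]
wrist_force: [-3.6, -7.3, 12.1]
gripper_width: 0.0004
```

```bash
python3 st.py;python3 - <<'E'
from h import *
from plant import r
D=grab(r,'wrist','w4.npz')
cv2.imwrite('pics/w4.png',D['p'][:,:,::-1])
E
```

```text
t 7.5 tip rail x,y,z rel pad start 0.0006 0.0939 0.0521 F x,y,z -5.0 -6.5 12.1
tool axes in rail frame: x 0.0107 -0.0193 yawerr 0.0144 qd 0.0026
```

View pics/w4.png

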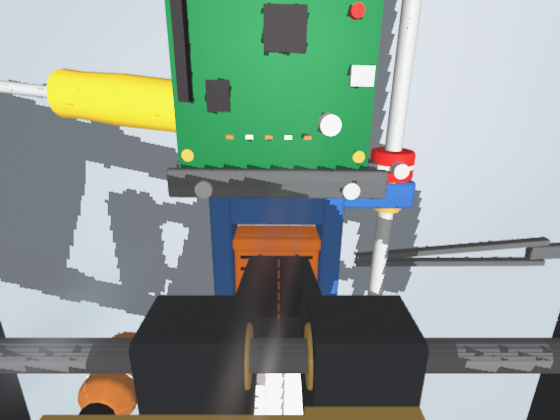

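The lug (380,192) sits against the collar (393,165), and the forward force has risen, so the jaw is home. I let the pad up slowly.

Request:
move_arm(
  series=[
    [[0.001, -0.001, -0.003], 0],
    [[-0.001, -0.001, -0.002], 0],
    [[-0.003, -0.001, -0.001], 0],
    [[-0.005, 0, 0], 0],
    [[-0.008, 0, 0], 0],
    [[-0.013, 0, 0], 0],
    [[-0.025, 0, 0], 0],
    [[-0.045, 0, 0], 0],
    [[-0.07, 0, 0], 0],
    [[-0.09, 0, 0], 0],
  ],
)

```text
t: 8.38
tool_pos: [0.5256, -0.0734, 0.3098]
ee_rot: [1.041, 1.283, -1.047]
wrist_force: [0.7, 0.4, -0.5]
gripper_width: 0.0006
```

Request:
move_arm(
  series=[
    [[-0.03, 0, 0.03], 0],
    [[-0.05, 0, 0.04], 0],
    [[-0.05, 0, 0.04], 0],
    [[-0.05, 0, 0.04], 0],
  ],
)

```text
t: 8.72
tool_pos: [0.534, -0.1118, 0.3627]
ee_rot: [1.043, 1.279, -1.046]
wrist_force: [-0.1, 0.5, -1.1]
gripper_width: 0.0004
```

```bash
python3 - <<'E'
from h import *
from plant import r
s=r.read_state();print(s['t'],s['tool_pos'],s['wrist_force'])
D=grab(r,'wrist','w5.npz');cv2.imwrite('pics/w5.png',D['p'][:,:,::-1])
a=.2035;ex=np.array([np.cos(a),np.sin(a),0]);ey=np.array([-np.sin(a),np.cos(a),0])
P=pts(D);H=hsv(D);h,sa,v=H[...,0],H[...,1],H[...,2];Z=P[...,2]
o=(h<16)&(h>3)&(sa>150)&(Z>.048)&(Z<.06)&(abs(P@ex-.502)<.02)
y=P[o]@ey;k=(y>np.percentile(y,5))&(y<np.percentile(y,80));print('pad y',np.percentile(y,[1,99]).round(4),'slope,z',np.polyfit(y[k],Z[o][k],1)[0].round(3),Z[o][k].mean().round(4))
g=(h>45)&(h<80)&(sa>100)&(abs(Z-.052)<.006);q=P[g];c=cv2.minAreaRect(q[:,:2].astype(np.float32))
print('board',c,'y range',np.percentile(q@ey,[.5,99.5]).round(4),'z',np.median(q[:,2]))
E
```

```text
8.7167 [ 0.53395989 -0.11179918  0.36266301] [-0.14752675  0.45297202 -1.05958602]
pad y [-0.2106 -0.1659] slope,z 0.081 0.0551
board ((0.5104438662528992, -0.0009486936032772064), (0.079910509288311, 0.051639001816511154), 12.424798011779785) y range [-0.1297 -0.0785] z 0.0513376188320194
```

View pics/w5.png

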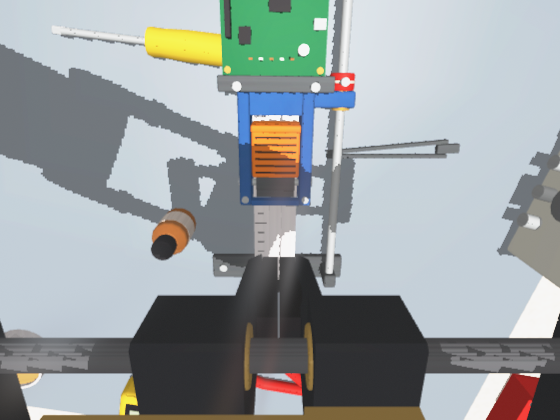

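```bash
python3 - <<'E'
from h import *
from plant import r
a=.2035;ex=np.array([np.cos(a),np.sin(a),0]);ey=np.array([-np.sin(a),np.cos(a),0])
D=load('w5.npz');P=pts(D);H=hsv(D);h,sa,v=H[...,0],H[...,1],H[...,2];Z=P[...,2]
red=((h<4)|(h>176))&(sa>150)&(Z>.01)&(Z<.05);red[120:]=0;red[:,:330]=0
lug=(h>95)&(h<125)&(sa>120)&(Z>.01)&(Z<.06);lug[:,:335]=0;lug[:,354:]=0
for n,m in(('red',red),('lug',lug)): print(n,m.sum(),np.percentile(P[m]@ey,[1,5,50,95,99]).round(4))
i=[]
for n in('top','side'):
    D=grab(r,n,n+'1.npz');i.append(D['p'])
T=load('top1.npz');Q=pts(T);H=hsv(T);h,sa=H[...,0],H[...,1];m=(h>45)&(h<80)&(sa>100)&(abs(Q[...,2]-.052)<.01);m[:175]=0;m[225:]=0;m[:,:245]=0;m[:,355:]=0
q=Q[m];print('board y',np.percentile(q@ey,[1,99]).round(4),cv2.minAreaRect(q[:,:2].astype(np.float32)))
A=cv2.resize(i[0][170:230,240:350],(770,420),interpolation=3)
cv2.imwrite('pics/end.png',A[:,:,::-1])
S=cv2.resize(i[1][190:290,250:350],(600,600),interpolation=3)
cv2.imwrite('pics/end2.png',S[:,:,::-1])
E
```

```text
red 209 [-0.1405 -0.1398 -0.1313 -0.1275 -0.1274]
lug 295 [-0.1542 -0.1534 -0.1478 -0.1422 -0.1414]
board y [-0.131  -0.0405] ((0.5053278207778931, 0.01661653071641922), (0.07768440991640091, 0.09212624281644821), 12.086792945861816)
```

View pics/end.png

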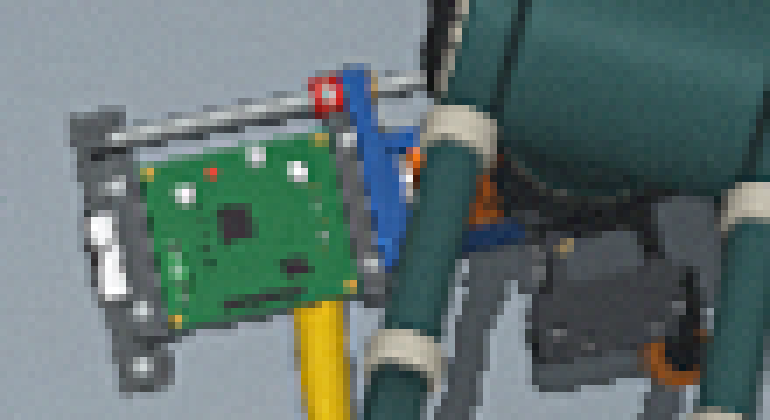

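View pics/end2.png

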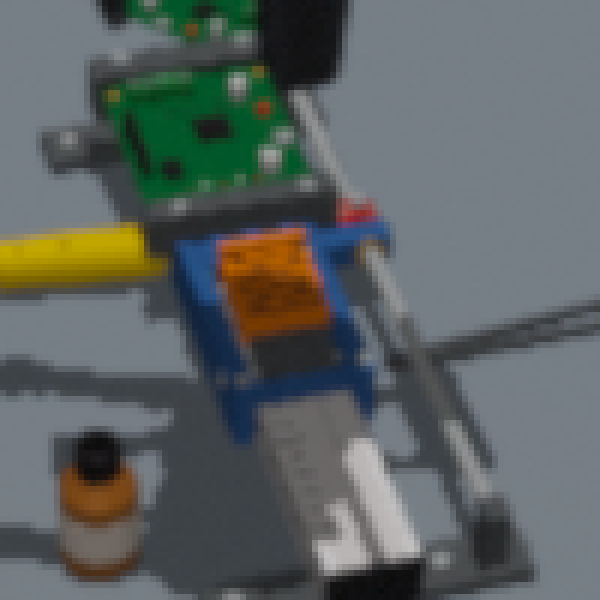

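```bash
python3 -c "
from plant import r
print(r.hand_in())"
```

```text
the job is handed in; nothing more can be done
None
```

I pressed the orange pad with the closed fingertips at about 11–16 N and kept it pressed while sliding the jaw about 86–89 mm along the rail. At the stop the forward force rose to about 6.5 N. I then let the pad up, lifted clear and handed the job in at about 9 s of the 35 s allowed. The hand-in gave no verdict.

**Last checks:**
- **Jaw:** the lug looks to be against the red collar. The depth images give a gap of about 1 mm, which is within the camera's error.
- **Pad:** it is back at its rest slope, 0.081 rad measured against 0.08 rad given.
- **Board:** it lies flat and straight, within about 0.01 rad. About 92 mm of its 100 mm shows, which fits both edges being seated in their 4 mm grooves.
- **Other things:** in the last pictures the flux bottle, screwdriver and tweezers looked undisturbed. I did not measure them or check the rest, but the arm passed close to nothing else.

**Disagreements:** the pad images give a jaw travel of about 86 mm, while the gap between lug and collar suggests 88–89 mm. I did not measure the board's position in the holder's frame directly. I took it as in place from how it sits in the grooves and from the force at the stop.

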